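# Put the counter's stamping and stapling kit back in its foam tray

## Robot

A 7-joint arm with a two-finger parallel gripper is mounted at the origin on a cart in front of the work surface, level with it; the furniture and walls round the work are solid. World frame = base frame: x ahead of the robot, y to its left, z up, the work surface at z = 0. Lengths are in m, angles in rad, forces in N, time in s.
With the tool pointing down it reaches from about 0.4 to 0.875 m from the base axis. Payload 19.3 kg.
Tool frame: the origin (TCP) lies between the finger pads; the fingertips stand 17 mm ahead of it and the grasp point (between the pads) lies 2 mm behind it (bot.finger_overhang is the distance from the TCP to the fingertips, in m); z points along the fingers, y is the line along which they close (so a half turn about z gives the same grasp; the last joint's range is limited). The gripper opens to 85 mm and grips with 20 to 120 N. Pads are 22 mm wide; open, the fingers measure 114 mm over their backs; the gripper's body (76 mm by 85 mm) begins 54 mm behind the grasp point. The pads swing forward as they close: fully open they stand 13 mm farther back than shut.
Start: joints at [-0.07, 0.521, -0.036, 1.599, 0.021, 1.021, -0.113], TCP at [0.625, -0, 0.248] pointing down, gripper open.
Joint ranges: [-2.91, 2.91], [-0.3, 2.13], [-1.5, 1.42], [0.17, 2.43], [-1.26, 4.41], [0.16, 1.93], [-2.52, 2.52]. Speed limits (rad/s): [1.89, 1.89, 2.39, 2.39, 3.01, 3.01, 3.01].

## Interface

Orientations are given as [roll, pitch, yaw] about the fixed x, y, z axes, in that order (R = Rz(yaw) Ry(pitch) Rx(roll)).
In Python, from workcell import observe, grab_frame, bot gives the robot as it stands.
- The arm moves only by the shell command python3 -m crank 'ROWS' [FORCE]. ROWS is a JSON object of lists of equal length, an entry for each row: "linear": the shift along the world's x, y, z each as a share of 0.25 m, from -1 to 1, a list of three; "delta_rot": the turn, a rotation vector about the world's x, y, z each as a share of 30 degrees, from -1 to 1, a list of three; "fingers": the opening, from -1 (shut) to 1 (fully open). In form: {"linear": [[dx, dy, dz], ...], "delta_rot": [[rx, ry, rz], ...], "fingers": [fingers, ...]}. A call has 1 to 5 rows; each row is the pose to reach, as a shift and turn from the pose commanded when the call began; what a row does not reach only later rows make up. A row lasts 1/10 s, in which the tool goes at most 50 mm and 8.59 degrees, less where a joint would pass 70% of its speed; a pose out of reach is approached as far as the arm can. A call with a number of a shift or a turn outside -1 to 1 is refused whole. A call with a gripper value outside its range is refused whole. The fingers move at their own pace and stop on an object; FORCE is the grip in N (left out, the last holds). Time passes only in rows, so rows that repeat a pose let the fingers close. It gives the time, the measured TCP pose, the force, the opening and the grip force at its end, in the units of the state.
- observe(): the state, without advancing time (a new reading comes with each control period).
- grab_frame(name): name is "scene" or "side" or "wrist"; returns a dict with "image" (384x512x3 uint8, red, green, blue), "mtx" (3x3 intrinsics, pixels), "k1" (the pictures are not rectified: a ray, as slopes to the right and down, at radius r is drawn at 1 + k1 r^2 times it, then the intrinsics apply), "xyz" and "orientation" of the camera in the world. Camera axes: x right, y down, z forward; pixel columns grow to the right and rows downward; lengths in m; the calibration is good to about 2 mm. A picture is of the moment at which its call begins. There is no depth.
- bot.job_done(): hands the job in; it is judged then, once.
The state is a dict: "clock": time; "qpos": joint angles; "qd": joint speeds; "joint_efforts": joint torques, N m; "position": TCP position; "tool_rot": TCP orientation; "force": force on the tool from outside, world axes, zero at the start; "moment": the same for the moment, N m; "grip_width": finger opening in m; "finger_force": force on a finger pad.
Only numpy, scipy, OpenCV 4.12 (cv2) and the standard library are available. Lean on these libraries where they do the work, as an engineer would, in place of code of your own. Each camera call takes 0.05 s, during which the arm holds its last target. There are 200 camera calls.

## Task

Put the counter kit lying in front of you away in the grey tray: the stapler, the carton of staples, the hand stamp and the ink bottle each go into the foam insert whose cut-out is shaped for it, standing or lying as they do now and right down on the floor of the cut-out. The inserts have been mixed up, so look which is which, and leave the glue stick and the banded pack of cards where they are on the desk.

Things in the scene. Friction and masses are not known exactly. Their poses are not given: they have to be found in the camera images.
- stapler_mid (a point): desk stapler, red arm over a black base, lying on its base: 139 long (its y) x 34 wide (its x) x 52 mm high; this point is its centre, half-way up (26 mm above its underside), z up. 0.24 kg. The base is 34 mm wide up to 8 mm high; the arm above 25 mm is 26 mm wide, so a grip across it there closes to 26 mm. The arm does not open
- staple_carton_mid (a point): small yellow carton of staples lying flat: 78 long (its y) x 40 wide (its x) x 30 mm high; this point is its centre, 15 mm above its underside, z up. 0.11 kg. Others like it at the far left end of the desk are not meant
- office_stamp_mid (a point): hand stamp with a turned brown wooden knob, standing on its foot: oblong foot 48 long (its y) x 27 wide (its x) x 12 mm high, neck 18 mm thick, knob 26 mm across from 32 to 66 mm above the underside; this point is its centre, 33 mm above the underside, z up. 0.05 kg; grip it by the knob. Others like it at the far left end of the desk are not meant
- ink_bottle_mid (a point): small round bottle of stamp ink, white with a narrow purple nozzle cap, standing: body 33 mm across and 60 mm high, cap 16 mm across, 82 mm high in all; this point is its centre, 41 mm above the underside, z up. 0.04 kg. Others like it at the far left end of the desk are not meant
- insert_stapler: foam insert for the stapler, with a long straight cut-out 151 x 46 mm (x, y). Dark foam 174 (x) x 108 (y) x 18 mm, fixed in the grey tray beside three alike in outer size. Origin: middle of its underside, under the cut-out's middle; z up. Pale cut-out floor 4 mm above the origin; foam top 14 mm above that floor. At mid-length rounded finger notches 30 mm wide (x) reach 43 mm either side of the middle (y), to the same floor.
- insert_carton: foam insert for the staple carton, with an oblong cut-out 90 x 52 mm (x, y). Dark foam 174 (x) x 108 (y) x 18 mm, fixed in the grey tray beside three alike in outer size. Origin: middle of its underside, under the cut-out's middle; z up. Pale cut-out floor 4 mm above the origin; foam top 14 mm above that floor. At mid-length rounded finger notches 30 mm wide (x) reach 44 mm either side of the middle (y), to the same floor.
- insert_stamp: foam insert for the hand stamp, with a small oblong cut-out 60 x 39 mm (x, y). Dark foam 174 (x) x 108 (y) x 18 mm, fixed in the grey tray beside three alike in outer size. Origin: middle of its underside, under the cut-out's middle; z up. Pale cut-out floor 4 mm above the origin; foam top 14 mm above that floor.
- insert_bottle: foam insert for the ink bottle, with a round cut-out 45 mm across. Dark foam 174 (x) x 108 (y) x 18 mm, fixed in the grey tray beside three alike in outer size. Origin: middle of its underside, under the cut-out's middle; z up. Pale cut-out floor 4 mm above the origin; foam top 14 mm above that floor.
- glue_stick_mid (a point): glue stick standing on its end, a straight yellow tube with a broad white cap, 28 mm across, 91 mm high: stays where it is; this point is its centre, 45 mm above the desk
- card_pack_mid (a point): banded pack of printed cards lying flat, cream with a brown paper band, 91 long (its y) x 57 wide (its x) x 22 mm high: stays where it is; this point is its centre, 11 mm above the desk

How it is judged:
By the outcome, as a careful person would: the job done as asked, in the order asked, and still so for the second after the job is handed in, with the robot touching nothing.
It also fails if it takes over 115 s, if anything falls off the work surface, if the arm or the gripper's body presses on something with over 40 N, if the wrist force passes 120 N, or if a joint passes its speed limit or range.

## Working session

There is one attempt and no reset: what is moved stays moved. The work goes in short steps, Python scripts to look and compute and a shell command to move; the robot and the scene stay as the last step left them, time stands still between calls to the robot, and variables do not carry over. Pictures are saved under pics/ and viewed, at most 15 in all, crops included, and the job is handed in when it is done.

```bash
ls; mkdir -p pics; cat > h.py <<'E'
import numpy as np, cv2
from scipy.spatial.transform import Rotation as R
from workcell import observe, grab_frame, bot
def save(name,fn):
    f=grab_frame(name); cv2.imwrite('pics/'+fn,cv2.cvtColor(f['image'],cv2.COLOR_RGB2BGR))
    np.save('pics/'+fn[:-4]+'.npy',f,allow_pickle=True); return f
def load(fn): return np.load('pics/'+fn+'.npy',allow_pickle=True).item()
def rot(f):
    o=np.array(f['orientation']); return o if o.shape==(3,3) else (R.from_euler('xyz',o).as_matrix())
def px2w(f,u,v,z):
    K=np.array(f['mtx']); d=np.array([(u-K[0,2])/K[0,0],(v-K[1,2])/K[1,1]]); s=d.copy()
    for _ in range(30): s=d/(1+f['k1']*(s@s))
    r=rot(f)@np.array([s[0],s[1],1]); c=np.array(f['xyz']); return (c+r*(z-c[2])/r[2])
def w2px(f,p):
    K=np.array(f['mtx']); q=rot(f).T@(np.array(p)-np.array(f['xyz'])); s=q[:2]/q[2]; s=s*(1+f['k1']*(s@s))
    return s[0]*K[0,0]+K[0,2], s[1]*K[1,1]+K[1,2]
E
python3 - <<'E'
from h import *
for n in ['scene','side','wrist']:
    f=save(n,n+'0.png'); print(n,f['xyz'],f['orientation'],f['mtx'],f['k1'])
print(observe())
a=[cv2.imread(f'pics/{n}0.png') for n in ['scene','side','wrist']]
E
```

```text
pics
scene [0.29014956 0.57199011 0.76881693] [-2.42735441 -0.00556685 -2.68621653] [[353.25261648   0.         249.56969725]
 [  0.         353.25261648 192.11761128]
 [  0.           0.           1.        ]] -0.0897534748532432
side [0.15879738 0.87604459 0.79526887] [-2.22542647  0.00475504 -2.71939715] [[394.88908259   0.         259.41887794]
 [  0.         394.88908259 194.92442343]
 [  0.           0.           1.        ]] -0.12273445932920284
wrist [0.62562339 0.07786957 0.37339903] [ 2.83376968e+00  1.36483100e-03 -2.81853374e-04] [[294.34479972   0.         260.88780359]
 [  0.         294.34479972 192.82091121]
 [  0.           0.           1.        ]] 0.006062567077450209
{'clock': 0.15, 'qpos': array([-0.07017847,  0.52185237, -0.03631981,  1.59985282,  0.02119106,
        1.02109998, -0.11279537]), 'qd': array([ 6.31907527e-05, -7.07438110e-04,  9.45072228e-04, -2.08308689e-03,
       -3.29275628e-04,  1.52391053e-03, -1.12132192e-03]), 'joint_efforts': array([ 4.00798544e-04, -9.27376485e+01,  1.98035471e+00, -3.70049715e+01,
        1.79930578e-02,  6.46477114e-03, -1.41420460e-05]), 'position': array([ 6.24772291e-01, -4.32596711e-05,  2.47882112e-01]), 'tool_rot': array([-3.14076626e+00,  5.11133770e-05,  1.57075540e+00]), 'force': array([ 0.53722478,  0.53196769, -0.46025473]), 'moment': array([-0.01656034, -0.03356138, -0.00039389]), 'finger_force': 0.0, 'grip_width': 0.08535165869864872}
```

View pics/scene0.png

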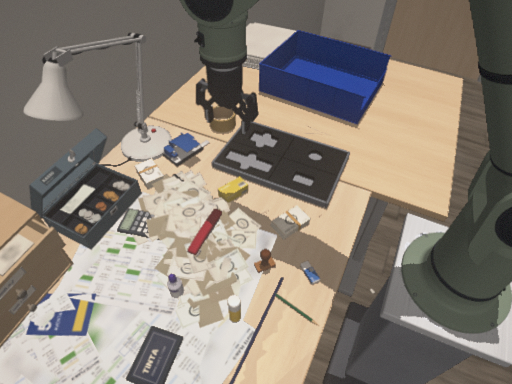

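View pics/wrist0.png

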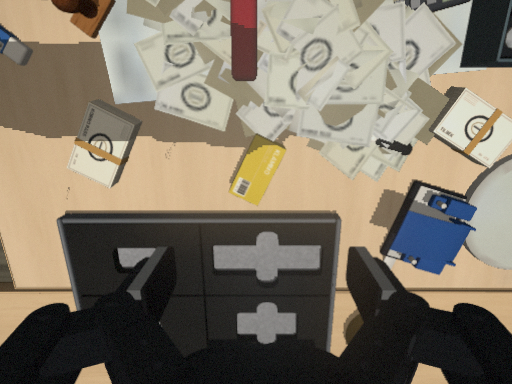

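View pics/side0.png

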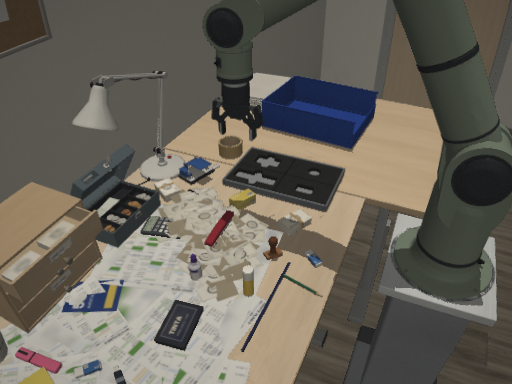

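The views show the red stapler at scene (207,230), the yellow carton at (233,188), the stamp at (265,260) and the bottle at (175,285). The glue stick is at (235,308) and the cards at (292,221). The tray is at about (280,160), with the stapler insert at the front left. I'll move the wrist camera over the tray, then over the items.

```bash
python3 -m crank '{"linear": [[-0.2,-0.2,0.1],[-0.2,-0.4,0.2],[-0.2,-0.6,0.2],[-0.2,-0.6,0.2],[-0.2,-0.6,0.2]], "delta_rot": [[0,0,0],[0,0,0],[0,0,0],[0,0,0],[0,0,0]], "fingers": [1,1,1,1,1]}' 
python3 -c "
from h import *
save('wrist','w1.png')"
python3 -m crank '{"linear": [[0,0.2,0],[0,0.4,0],[0,0.6,0],[0,0.8,0],[0,1,0]], "delta_rot": [[0,0,0],[0,0,0],[0,0,0],[0,0,0],[0,0,0]], "fingers": [1,1,1,1,1]}' 
python3 -m crank '{"linear": [[0,0.2,0],[0,0.4,0],[0,0.6,0],[0,0.6,0],[0,0.6,0]], "delta_rot": [[0,0,0],[0,0,0],[0,0,0],[0,0,0],[0,0,0]], "fingers": [1,1,1,1,1]}' 
python3 -c "
from h import *
save('wrist','w2.png');
a=cv2.imread('pics/w1.png');b=cv2.imread('pics/w2.png')
for n in ['w1','w2']: f=load(n); print(f['xyz'],f['orientation'])"
```

```text
clock: 0.65
position: [0.5742, -0.1543, 0.2988]
tool_rot: [3.141, 0.002, 1.565]
force: [-1.1, 1.3, -0.1]
grip_width: 0.0854
finger_force: 0.0
clock: 1.2
position: [0.5742, 0.1033, 0.2981]
tool_rot: [-3.141, -0.0, 1.572]
force: [0.8, -0.1, 0.2]
grip_width: 0.085
finger_force: 0.0
clock: 1.7
position: [0.5739, 0.2523, 0.2975]
tool_rot: [-3.14, 0.0, 1.574]
force: [-0.0, -0.3, 1.9]
grip_width: 0.0853
finger_force: 0.0
[ 0.57537878 -0.07621699  0.42431073] [ 2.83219777e+00 -1.10203100e-04 -5.71421124e-03]
[0.57452224 0.33017244 0.42312294] [2.83376236e+00 1.67916134e-03 3.40337759e-03]
```

View pics/w1.png

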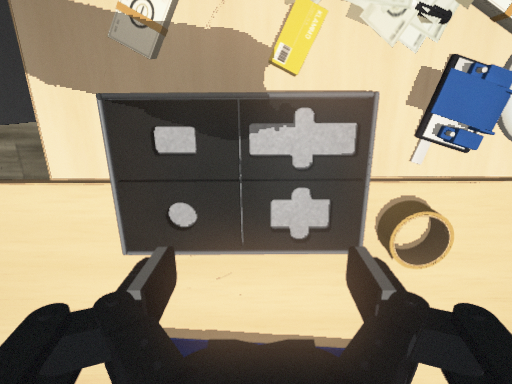

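View pics/w2.png

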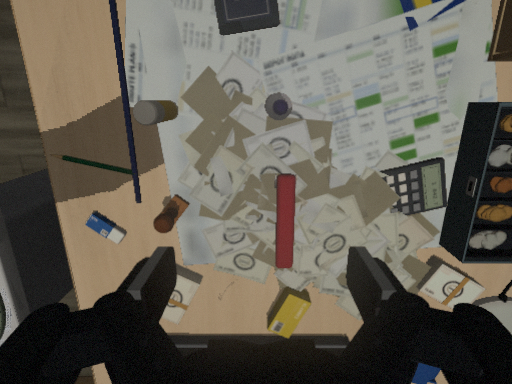

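w1 shows the stapler insert top right at (303,138), the carton insert bottom right at (300,213), the stamp insert top left at (176,140) and the bottle insert bottom left at (182,215). w2 shows the stapler at (285,220), the carton at (290,311), the stamp at (170,212), the bottle at (278,106) and the glue stick at (150,111). I'll fit shapes to these.

```bash
cat > fit.py <<'E'
from h import *
from scipy.optimize import minimize
def poly(f,pts):
    return np.array([w2px(f,p) for p in pts])
S=4
def fill(shape,polys):
    m=np.zeros((shape[0],shape[1]),np.uint8)
    for p in polys: cv2.fillPoly(m,[np.round(p*16).astype(np.int32)],1,shift=4)
    return m
def tf(pts,x,y,yaw,z=0):
    p=np.array(pts,float); c,s=np.cos(yaw),np.sin(yaw)
    return np.c_[x+c*p[:,0]-s*p[:,1],y+s*p[:,0]+c*p[:,1],p[:,2]+z]
def rect(a,b,z): return [(-a/2,-b/2,z),(a/2,-b/2,z),(a/2,b/2,z),(-a/2,b/2,z)]
def circ(d,z): t=np.linspace(0,2*np.pi,40); return [(d/2*np.cos(k),d/2*np.sin(k),z) for k in t]
def render_solid(f,parts,x,y,yaw):
    # parts: convex pieces -> hull of projections
    return fill((384,512),[cv2.convexHull(poly(f,tf(p,x,y,yaw)).astype(np.float32))[:,0] for p in parts])
def render_cut(f,top,bot,x,y,yaw,z0):
    a=fill((384,512),[poly(f,tf(p,x,y,yaw,z0)) for p in top]); b=fill((384,512),[poly(f,tf(p,x,y,yaw,z0)) for p in bot]); return a&b
def iou(a,b): return (a&b).sum()/max(1,(a|b).sum())
def fitit(fun,x0,step):
    best=None
    for k in range(2):
        sim=np.array([x0]+[np.array(x0)+np.eye(len(x0))[i]*step[i] for i in range(len(x0))])
        r=minimize(lambda p:-fun(p),x0,method='Nelder-Mead',options=dict(initial_simplex=sim,maxiter=250,xatol=1e-5,fatol=1e-5)); x0=r.x
    return r.x,-r.fun
def cut(kind):
    T=[]
    for z in (.018,.004):
        ps={'st':[rect(.151,.046,z),rect(.030,.086,z)],'ca':[rect(.090,.052,z),rect(.030,.088,z)],'sp':[rect(.060,.039,z)],'bo':[circ(.045,z)]}[kind]; T.append(ps)
    return T
stapler=[rect(.034,.139,0)+rect(.034,.139,.008),rect(.026,.139,.025)+rect(.026,.139,.052)]
carton=[rect(.040,.078,0)+rect(.040,.078,.030)]
stamp=[rect(.027,.048,0)+rect(.027,.048,.012),circ(.018,.012)+circ(.018,.032),circ(.026,.034)+circ(.026,.064)]
E
cat > a.py <<'E'
from fit import *
f=load('w1'); im=f['image']; hsv=cv2.cvtColor(im,cv2.COLOR_RGB2HSV)
pale=((im.min(2)>110)&(hsv[...,1]<60)).astype(np.uint8)
for k,(u,v) in dict(st=(303,138),ca=(300,213),sp=(176,140),bo=(182,215)).items():
    n,l=cv2.connectedComponents(pale); m=(l==l[v,u]).astype(np.uint8); m=cv2.morphologyEx(m,cv2.MORPH_CLOSE,np.ones((9,9)))
    p=px2w(f,u,v,.007)
    T=cut(k)
    for z0 in (.0,.003,.006):
        x,s=fitit(lambda q:iou(m,render_cut(f,T[0],T[1],q[0],q[1],q[2],z0)),[p[0],p[1],0],[.008,.008,.05]); print(k,m.sum(),z0,x.round(4),round(s,3))
f=load('w2'); im=f['image']; hsv=cv2.cvtColor(im,cv2.COLOR_RGB2HSV); H,Sa,V=cv2.split(hsv)
red=(((H<6)|(H>170))&(Sa>140)&(V>50))
f0=load('wrist0'); h0=cv2.cvtColor(f0['image'],cv2.COLOR_RGB2HSV); ye=((h0[...,0]>20)&(h0[...,0]<32)&(h0[...,1]>150)&(h0[...,2]>80))
yw=((H>20)&(H<32)&(Sa>150)&(V>80))
def comp(m,u,v):
    m=cv2.morphologyEx(m.astype(np.uint8),cv2.MORPH_CLOSE,np.ones((7,7))); n,l=cv2.connectedComponents(m); return (l==l[v,u]).astype(np.uint8)
def go(name,f,m,parts,u,v,z,yaw):
    p=px2w(f,u,v,z); x,s=fitit(lambda q:iou(m,render_solid(f,parts,*q)),[p[0],p[1],yaw],[.01,.01,.15]); print(name,m.sum(),x.round(4),round(s,3))
go('stapler',f,comp(red,285,220),stapler[1:],285,220,.05,0)
go('carton0',f0,comp(ye,257,172),carton,257,170,.03,-.4)
go('carton2',f,comp(yw,290,318),carton,290,311,.03,-.4)
print('hsv stamp',hsv[212,164],hsv[196,178],hsv[205,182])
br=((H<16)&(Sa>110)&(V>30)&(V<190)); m=comp(br,164,217); 
go('stamp',f,m,stamp,172,210,.03,-.5)
print('bottle',px2w(f,278,106,.082),'glue',px2w(f,143,112,.091))
E
python3 a.py
```

```text
st 3688 0.0 [ 0.633  -0.1312  0.0162] 0.891
st 3688 0.003 [ 0.6321 -0.1302  0.0314] 0.878
st 3688 0.006 [ 0.6328 -0.1304  0.0182] 0.87
ca 1994 0.0 [ 0.6331 -0.2406 -0.0232] 0.918
ca 1994 0.003 [ 0.6335 -0.2409  0.0122] 0.903
ca 1994 0.006 [ 0.6324 -0.2407  0.0049] 0.893
sp 1044 0.0 [ 0.4547 -0.1308  0.0357] 0.921
sp 1044 0.003 [ 0.4557 -0.1309  0.    ] 0.901
sp 1044 0.006 [ 0.457  -0.1301  0.0181] 0.894
bo 515 0.0 [ 0.4561 -0.242  -0.025 ] 0.933
bo 515 0.003 [ 0.4561 -0.2405 -0.0073] 0.915
bo 515 0.006 [ 0.4576 -0.2391  0.0439] 0.918
stapler 1423 [0.6079 0.1617 0.0548] 0.713
carton0 1639 [ 0.6186 -0.0051 -0.4526] 0.709
carton2 882 [ 0.6216 -0.0162 -0.293 ] 0.582
hsv stamp [ 13 131  66] [ 18 100  56] [ 13 135 115]
stamp 591 [ 0.4422  0.1702 -0.7117] 0.705
bottle [0.59298834 0.32302037 0.082     ] glue [0.44572268 0.31636047 0.091     ]
```

```bash
cat >> a.py <<'E'
def pts(f,L,z): 
    P=np.array([px2w(f,u,v,z)[:2] for u,v in L]); return P.mean(0).round(4)
print('carton corners',pts(f0,[(258,134),(286,153),(262,205),(230,187)],.03))
def crop(f,u,v,pp,parts,w=64,hh=54):
    im=f['image'].copy(); im=np.clip(im.astype(int)*1.6,0,255).astype(np.uint8)
    c=cv2.cvtColor(im,cv2.COLOR_RGB2BGR)[v-hh:v+hh,u-w:u+w]; c=cv2.resize(c,None,fx=3,fy=3,interpolation=cv2.INTER_NEAREST)
    for p in parts:
        q=cv2.convexHull(poly(f,tf(p,*pp)).astype(np.float32))[:,0]; q=(q-[u-w,v-hh]+.5)*3
        cv2.polylines(c,[np.int32(q)],True,(0,255,0),1)
    return c
A=crop(f,285,220,(.6079,.1617,.03),stapler); B=crop(f0,257,170,(.6186,-.0051,-.455),carton); C=crop(f,172,200,(.4422,.1702,-.71),stamp)
D=crop(f,278,106,(.593,.323,0),[circ(.033,0)+circ(.033,.06),circ(.016,.08)])
cv2.imwrite('pics/comp.png',np.vstack([np.hstack([A,B]),np.hstack([C,D])])[:600])
E
python3 a.py | tail -1; python3 -c "
import cv2;i=cv2.imread('pics/comp.png');print(i.shape)"
```

```text
carton corners [ 0.6226 -0.0034]
(600, 768, 3)
```

View pics/comp.png

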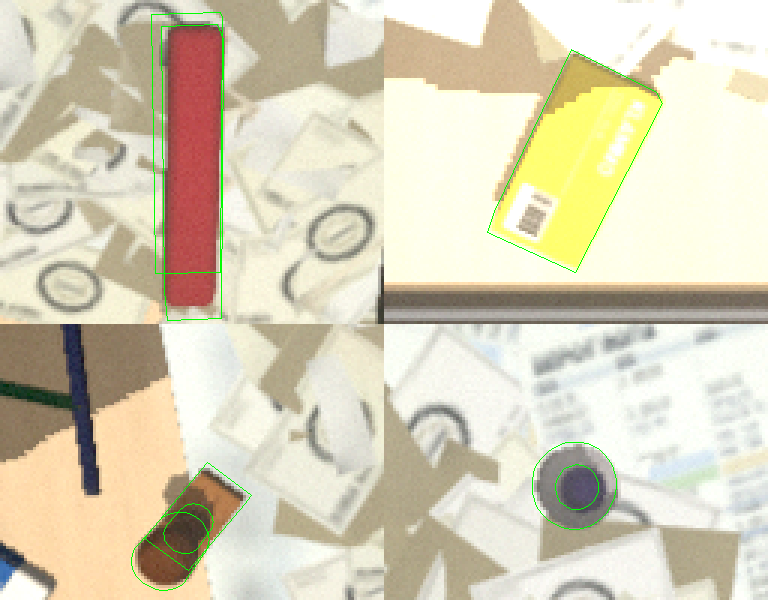

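The outlines match the carton, bottle and stamp closely. The stapler's top face runs from about (286,175) to (285,267). I'll compute its ends and the near edge of the blue bin.

```bash
python3 - <<'E'
from h import *
f=load('w2')
for v,u in [(27,195.5),(166,194),(305,190.5)]: print(px2w(f,221+u/3,166+v/3,.052).round(4))
f=load('w1'); print('bin',[px2w(f,190,345,z).round(3) for z in (.1,.15)])
f=load('scene0'); print(px2w(f,262,85,.0).round(3),[px2w(f,265,68,z).round(3) for z in (.08,.12)],px2w(f,355,117,0).round(3))
o=observe(); print(o['position'],o['tool_rot'],o['clock'])
E
```

```text
[0.607  0.2366 0.052 ]
[0.6083 0.1715 0.052 ]
[0.6087 0.0993 0.052 ]
bin [array([ 0.476, -0.4  ,  0.1  ]), array([ 0.491, -0.35 ,  0.15 ])]
[ 0.782 -0.554  0.   ] [array([ 0.77 , -0.549,  0.08 ]), array([ 0.742, -0.484,  0.12 ])] [ 0.397 -0.518  0.   ]
[0.57441537 0.25055511 0.29776984] [-3.14076326e+00  5.47966334e-04  1.57211105e+00] 1.75
```

```bash
python3 -m crank '{"linear": [[0.04,-0.1,-0.15],[0.08,-0.2,-0.3],[0.132,-0.328,-0.45],[0.132,-0.328,-0.6],[0.132,-0.328,-0.7]], "delta_rot": [[0,0,0],[0,0,0],[0,0,0],[0,0,0],[0,0,0]], "fingers": [1,1,1,1,1]}' 
python3 -m crank '{"linear": [[0,0,-0.1],[0,0,-0.2],[0,0,-0.312],[0,0,-0.312],[0,0,-0.312]], "delta_rot": [[0,0,0],[0,0,0],[0,0,0],[0,0,0],[0,0,0]], "fingers": [1,1,1,1,1]}' 
python3 -m crank '{"linear": [[0,0,0],[0,0,0],[0,0,0],[0,0,0],[0,0,0]], "delta_rot": [[0,0,0],[0,0,0],[0,0,0],[0,0,0],[0,0,0]], "fingers": [-1,-1,-1,-1,-1]}' 50
python3 -m crank '{"linear": [[0,0,0],[0,0,0],[0,0,0],[0,0,0],[0,0,0]], "delta_rot": [[0,0,0],[0,0,0],[0,0,0],[0,0,0],[0,0,0]], "fingers": [-1,-1,-1,-1,-1]}' 50
```

```text
clock: 2.25
position: [0.6075, 0.1651, 0.1209]
tool_rot: [-3.14, 0.001, 1.567]
force: [-1.0, 0.2, 0.3]
grip_width: 0.0853
finger_force: 0.0
clock: 2.75
position: [0.6081, 0.1672, 0.0458]
tool_rot: [-3.141, 0.0, 1.57]
force: [0.3, 0.3, 0.4]
grip_width: 0.0852
finger_force: 0.0
clock: 3.25
position: [0.6082, 0.1681, 0.046]
tool_rot: [3.141, -0.0, 1.571]
force: [-2.8, -0.2, 7.3]
grip_width: 0.0241
finger_force: 48.8
clock: 3.75
position: [0.6082, 0.1681, 0.046]
tool_rot: [3.141, -0.0, 1.571]
force: [-2.5, -0.2, 8.7]
grip_width: 0.0243
finger_force: 48.8
```

```bash
python3 -m crank '{"linear": [[0,0,0.1],[0,0,0.2],[0,0,0.3],[0,0,0.42],[0,0,0.42]], "delta_rot": [[0,0,0],[0,0,0],[0,0,0],[0,0,0],[0,0,0]], "fingers": [-1,-1,-1,-1,-1]}'
python3 -m crank '{"linear": [[0,-0.1,0],[0,-0.2,0],[0,-0.3,0],[0,-0.4,0],[0,-0.4,0]], "delta_rot": [[0,0,-0.25],[0,0,-0.5],[0,0,-0.75],[0,0,-1],[0,0,-1]], "fingers": [-1,-1,-1,-1,-1]}'
python3 -m crank '{"linear": [[0.02,-0.1,0],[0.05,-0.2,0],[0.1,-0.3,0],[0.1,-0.4,0],[0.1,-0.4,0]], "delta_rot": [[0,0,-0.25],[0,0,-0.5],[0,0,-0.75],[0,0,-1],[0,0,-1]], "fingers": [-1,-1,-1,-1,-1]}'
python3 -m crank '{"linear": [[0,-0.1,0],[0,-0.2,0],[0,-0.3,0],[0,-0.396,0],[0,-0.396,0]], "delta_rot": [[0,0,-0.25],[0,0,-0.5],[0,0,-0.75],[0,0,-1],[0,0,-1]], "fingers": [-1,-1,-1,-1,-1]}'
python3 -c "
from h import *
save('scene','s1.png');save('wrist','w3.png');o=observe();print(o['position'],o['tool_rot'])"
```

```text
clock: 4.25
position: [0.6096, 0.1685, 0.1541]
tool_rot: [3.136, -0.002, 1.571]
force: [0.2, -0.1, -2.5]
grip_width: 0.0241
finger_force: 50.1
clock: 4.75
position: [0.6076, 0.0639, 0.1497]
tool_rot: [3.141, 0.003, 1.039]
force: [0.8, -0.2, -2.6]
grip_width: 0.024
finger_force: 50.1
clock: 5.25
position: [0.6326, -0.0358, 0.1496]
tool_rot: [3.14, 0.002, 0.516]
force: [-0.4, 0.1, -1.8]
grip_width: 0.0242
finger_force: 50.1
clock: 5.75
position: [0.6323, -0.1341, 0.1497]
tool_rot: [3.14, 0.001, -0.006]
force: [0.2, 0.0, -2.5]
grip_width: 0.024
finger_force: 50.1
[ 0.63276155 -0.13040324  0.149618  ] [-3.14125047e+00  9.90805357e-04  2.47600412e-03]
```

View pics/w3.png

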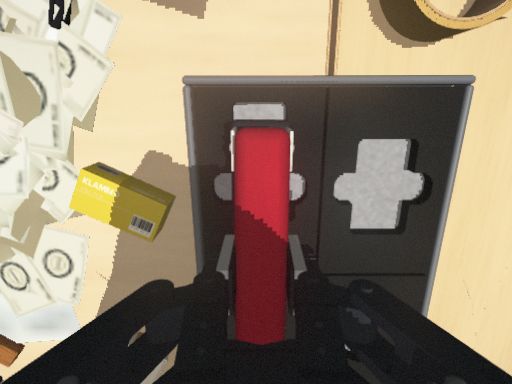

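```bash
python3 - <<'E'
from h import *
f=load('w3'); o=observe()
print(px2w(f,263,128,.157),px2w(f,263,343,.157))
for u,v in [(216,186),(304,186),(259,104)]: print(px2w(f,u,v,.018))
print('carton cut',[px2w(f,u,v,.018).round(4) for u,v in [(335,188),(424,188),(383,140),(376,230)]])
E
```

```text
[ 0.6999789  -0.13231623  0.157     ] [ 0.5939869  -0.13248791  0.157     ]
[ 0.63537445 -0.09070192  0.018     ]
[ 0.63531247 -0.17080407  0.018     ]
[ 0.70678273 -0.13001692  0.018     ]
carton cut [array([ 0.6334, -0.1992,  0.018 ]), array([ 0.6333, -0.2802,  0.018 ]), array([ 0.6768, -0.2374,  0.018 ]), array([ 0.5915, -0.2415,  0.018 ])]
```

```bash
python3 -m crank '{"linear": [[0.004,0,-0.1],[0.004,0,-0.2],[0.004,0,-0.28],[0.004,0,-0.34],[0.004,0,-0.34]], "delta_rot": [[0,0,0],[0,0,0],[0,0,0],[0,0,0],[0,0,0]], "fingers": [-1,-1,-1,-1,-1]}'
python3 -m crank '{"linear": [[0,0,-0.01],[0,0,-0.02],[0,0,-0.03],[0,0,-0.04],[0,0,-0.04]], "delta_rot": [[0,0,0],[0,0,0],[0,0,0],[0,0,0],[0,0,0]], "fingers": [-1,-1,-1,-1,-1]}'
python3 -m crank '{"linear": [[0,0,-0.004],[0,0,-0.008],[0,0,-0.008],[0,0,-0.008],[0,0,-0.008]], "delta_rot": [[0,0,0],[0,0,0],[0,0,0],[0,0,0],[0,0,0]], "fingers": [-1,-1,-1,-1,-1]}'
```

```text
clock: 6.35
position: [0.6331, -0.1297, 0.0633]
tool_rot: [-3.141, 0.003, 0.002]
force: [-0.7, 0.2, -3.1]
grip_width: 0.0241
finger_force: 50.1
clock: 6.85
position: [0.6339, -0.131, 0.0552]
tool_rot: [-3.142, 0.0, -0.0]
force: [-0.8, -0.1, -3.0]
grip_width: 0.0242
finger_force: 50.1
clock: 7.35
position: [0.634, -0.131, 0.0534]
tool_rot: [-3.142, -0.0, -0.0]
force: [0.2, 0.2, -2.4]
grip_width: 0.024
finger_force: 50.1
```

```bash
python3 -m crank '{"linear": [[0,0,-0.004],[0,0,-0.008],[0,0,-0.008],[0,0,-0.008]], "delta_rot": [[0,0,0],[0,0,0],[0,0,0],[0,0,0]], "fingers": [-1,-1,-1,-1]}'
python3 -m crank '{"linear": [[0,0,-0.004],[0,0,-0.008],[0,0,-0.008],[0,0,-0.008]], "delta_rot": [[0,0,0],[0,0,0],[0,0,0],[0,0,0]], "fingers": [-1,-1,-1,-1]}'
```

```text
clock: 7.75
position: [0.6341, -0.1309, 0.0528]
tool_rot: [-3.141, -0.001, -0.0]
force: [-10.1, 4.4, 24.2]
grip_width: 0.0242
finger_force: 53.1
clock: 8.15
position: [0.6343, -0.1304, 0.0523]
tool_rot: [-3.14, -0.001, 0.0]
force: [-18.9, 9.2, 51.3]
grip_width: 0.0243
finger_force: 56.3
```

```bash
python3 -m crank '{"linear": [[0,0,0.016],[0,0,0.016],[0,0,0.016],[0,0,0.016],[0,0,0.016]], "delta_rot": [[0,0,0],[0,0,0],[0,0,0],[0,0,0],[0,0,0]], "fingers": [-1,1,1,1,1]}'
python3 -m crank '{"linear": [[0,0,0],[0,0,0.1],[0,0,0.2],[0,0,0.388],[0,0,0.388]], "delta_rot": [[0,0,0],[0,0,0],[0,0,0],[0,0,0],[0,0,0]], "fingers": [1,1,1,1,1]}'
python3 -c "
from h import *
save('wrist','w4.png');save('scene','s2.png');o=observe();print(o['position'],o['tool_rot'])"
```

```text
clock: 8.65
position: [0.6339, -0.1311, 0.053]
tool_rot: [-3.142, 0.0, -0.0]
force: [1.1, 0.5, 0.1]
grip_width: 0.0806
finger_force: 0.0
clock: 9.15
position: [0.6364, -0.1319, 0.1557]
tool_rot: [3.14, -0.007, -0.0]
force: [1.2, -0.1, -0.6]
grip_width: 0.0856
finger_force: 0.0
[ 0.63447894 -0.13101959  0.15122381] [ 3.14154592e+00 -1.93877867e-03  2.88590593e-05]
```

View pics/w4.png

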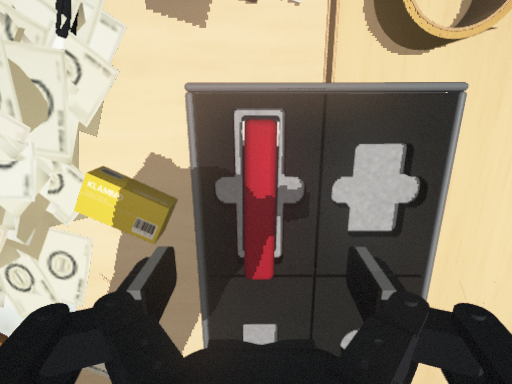

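The stapler lies inside its cut-out, (262,190), with pale floor visible round it.

```bash
python3 - <<'E'
from fit import *
f=load('w4'); print(px2w(f,260,279,.058),px2w(f,262,120,.058))
h=cv2.cvtColor(f['image'],cv2.COLOR_RGB2HSV); m=((h[...,0]>20)&(h[...,0]<32)&(h[...,1]>150)&(h[...,2]>60))
m=cv2.morphologyEx(m.astype(np.uint8),cv2.MORPH_CLOSE,np.ones((15,15))); n,l=cv2.connectedComponents(m); m=(l==l[205,115]).astype(np.uint8)
x,s=fitit(lambda q:iou(m,render_solid(f,carton,*q)),[.62,-.004,-.455],[.01,.01,.1]); print(m.sum(),x,s)
E
```

```text
[ 0.56535095 -0.13080428  0.058     ] [ 0.70068828 -0.13250707  0.058     ]
4401 [ 0.62045303 -0.00353508 -0.47313094] 0.8926977687626775
```

```bash
python3 -m crank '{"linear": [[0,0.1,0],[0,0.2,0],[0,0.3,0],[0,0.4,0],[0,0.4,0]], "delta_rot": [[0,0,0.25],[0,0,0.5],[0,0,0.75],[0,0,1],[0,0,1]], "fingers": [1,1,1,1,1]}'
python3 -m crank '{"linear": [[-0.054,0.11,0],[-0.054,0.11,0],[-0.054,0.11,0],[-0.054,0.11,-0.1],[-0.054,0.11,-0.1]], "delta_rot": [[0,0,0.25],[0,0,0.5],[0,0,0.75],[0,0,1],[0,0,1]], "fingers": [1,1,1,1,1]}'
python3 -m crank '{"linear": [[0,0,-0.1],[0,0,-0.2],[0,0,-0.28],[0,0,-0.364],[0,0,-0.364]], "delta_rot": [[0,0,0.113],[0,0,0.113],[0,0,0.113],[0,0,0.113],[0,0,0.113]], "fingers": [1,1,1,1,1]}'
python3 -m crank '{"linear": [[0,0,0],[0,0,0],[0,0,0],[0,0,0],[0,0,0]], "delta_rot": [[0,0,0],[0,0,0],[0,0,0],[0,0,0],[0,0,0]], "fingers": [1,-1,-1,-1,-1]}' 40
python3 -m crank '{"linear": [[0,0,0],[0,0,0],[0,0,0.1],[0,0,0.2],[0,0,0.2]], "delta_rot": [[0,0,0],[0,0,0],[0,0,0],[0,0,0],[0,0,0]], "fingers": [-1,-1,-1,-1,-1]}'
```

```text
clock: 9.75
position: [0.6336, -0.0269, 0.149]
tool_rot: [-3.139, 0.0, 0.532]
force: [0.9, 0.8, -0.4]
grip_width: 0.0853
finger_force: 0.0
clock: 10.25
position: [0.6187, -0.0041, 0.1222]
tool_rot: [-3.137, 0.002, 1.048]
force: [0.3, 0.1, -0.4]
grip_width: 0.0851
finger_force: 0.0
clock: 10.75
position: [0.6189, -0.0039, 0.032]
tool_rot: [-3.138, 0.003, 1.102]
force: [-1.0, -0.3, -0.1]
grip_width: 0.0855
finger_force: 0.0
clock: 11.25
position: [0.6208, -0.0036, 0.0352]
tool_rot: [3.141, -0.0, 1.106]
force: [-1.6, 0.2, 7.9]
grip_width: 0.0389
finger_force: 39.8
clock: 11.75
position: [0.6221, -0.0036, 0.0875]
tool_rot: [3.138, -0.002, 1.106]
force: [1.8, -0.2, -1.0]
grip_width: 0.039
finger_force: 41.7
```

```bash
python3 -m crank '{"linear": [[0,-0.05,0.1],[0,-0.15,0.184],[0.02,-0.3,0.184],[0.05,-0.45,0.184],[0.05,-0.5,0.184]], "delta_rot": [[0,0,-0.25],[0,0,-0.5],[0,0,-0.75],[0,0,-1],[0,0,-1]], "fingers": [-1,-1,-1,-1,-1]}'
python3 -m crank '{"linear": [[0,-0.15,0],[0,-0.3,0],[0,-0.446,0],[0,-0.446,0],[0,-0.446,0]], "delta_rot": [[0,0,-0.25],[0,0,-0.5],[0,0,-0.75],[0,0,-1],[0,0,-1]], "fingers": [-1,-1,-1,-1,-1]}'
python3 -m crank '{"linear": [[0,0,0],[0,0,0],[0,0,0],[0,0,0]], "delta_rot": [[0,0,-0.113],[0,0,-0.113],[0,0,-0.113],[0,0,-0.113]], "fingers": [-1,-1,-1,-1]}'
python3 -c "
from h import *
save('wrist','w5.png');o=observe();print(o['position'],o['tool_rot'])"
```

```text
clock: 12.25
position: [0.6329, -0.1329, 0.1302]
tool_rot: [3.14, 0.001, 0.574]
force: [-0.7, 0.5, -2.0]
grip_width: 0.0386
finger_force: 41.7
clock: 12.75
position: [0.6325, -0.2405, 0.1296]
tool_rot: [-3.142, 0.001, 0.056]
force: [-0.2, 1.7, -1.3]
grip_width: 0.039
finger_force: 41.7
clock: 13.15
position: [0.6331, -0.2394, 0.1302]
tool_rot: [-3.141, 0.0, 0.003]
force: [0.2, 1.2, -1.7]
grip_width: 0.0391
finger_force: 41.7
[ 0.63304312 -0.23963303  0.13027564] [-3.14136064e+00  2.40190141e-05  2.49051257e-03]
```

View pics/w5.png

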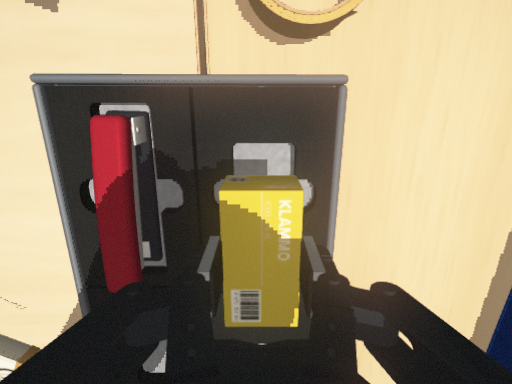

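The carton is square to the insert; its top face spans rows 188–326 with its middle column at about 261. I'll check the offsets.

```bash
python3 - <<'E'
from h import *
f=load('w5')
z=.130-.035+.03
print(px2w(f,262,189,z),px2w(f,259,326,z)); 
for u,v in [(215,190),(313,190),(263,143)]: print(px2w(f,u,v,.021))
E
```

```text
[ 0.67157442 -0.23942616  0.125     ] [ 0.59365865 -0.23812391  0.125     ]
[ 0.63897862 -0.2006985   0.021     ]
[ 0.63923527 -0.28248851  0.021     ]
[ 0.67816387 -0.24055448  0.021     ]
```

```bash
python3 -m crank '{"linear": [[0,-0.006,-0.1],[0,-0.006,-0.2],[0,-0.006,-0.27],[0,-0.006,-0.32],[0,-0.006,-0.32]], "delta_rot": [[0,0,0],[0,0,0],[0,0,0],[0,0,0],[0,0,0]], "fingers": [-1,-1,-1,-1,-1]}'
python3 -m crank '{"linear": [[0,0,-0.01],[0,0,-0.02],[0,0,-0.028],[0,0,-0.028],[0,0,-0.028]], "delta_rot": [[0,0,0],[0,0,0],[0,0,0],[0,0,0],[0,0,0]], "fingers": [-1,-1,-1,-1,-1]}'
python3 -m crank '{"linear": [[0,0,-0.004],[0,0,-0.008],[0,0,-0.008],[0,0,-0.008]], "delta_rot": [[0,0,0],[0,0,0],[0,0,0],[0,0,0]], "fingers": [-1,-1,-1,-1]}'
```

```text
clock: 13.7
position: [0.6323, -0.2413, 0.0488]
tool_rot: [-3.141, 0.002, 0.0]
force: [-0.6, -0.7, -1.6]
grip_width: 0.0389
finger_force: 41.6
clock: 14.2
position: [0.6331, -0.2415, 0.0435]
tool_rot: [3.142, -0.0, -0.0]
force: [0.3, 0.8, -1.6]
grip_width: 0.039
finger_force: 41.7
clock: 14.6
position: [0.6332, -0.2416, 0.0422]
tool_rot: [-3.141, -0.001, -0.0]
force: [-5.3, 2.0, 12.9]
grip_width: 0.039
finger_force: 43.2
```

```bash
python3 -m crank '{"linear": [[0,0,0.004],[0,0,0.004],[0,0,0.004],[0,0,0.004],[0,0,0.004]], "delta_rot": [[0,0,0],[0,0,0],[0,0,0],[0,0,0],[0,0,0]], "fingers": [-1,1,1,1,1]}'
python3 -m crank '{"linear": [[0,0,0],[0,0,0.1],[0,0,0.2],[0,0,0.3],[0,0,0.432]], "delta_rot": [[0,0,0],[0,0,0],[0,0,0],[0,0,0],[0,0,0]], "fingers": [1,1,1,1,1]}'
python3 -m crank '{"linear": [[-0.05,0.15,0],[-0.1,0.3,0],[-0.15,0.45,0],[-0.2,0.6,0],[-0.25,0.75,0]], "delta_rot": [[0,0,0],[0,0,0],[0,0,0],[0,0,0],[0,0,0]], "fingers": [1,1,1,1,1]}'
python3 -m crank '{"linear": [[-0.1,0.15,0],[-0.2,0.3,0],[-0.25,0.37,0],[-0.25,0.37,0],[-0.25,0.37,0]], "delta_rot": [[0,0,0.25],[0,0,0.5],[0,0,0.75],[0,0,1],[0,0,1]], "fingers": [1,1,1,1,1]}'
python3 -c "
from h import *
save('wrist','w6.png');save('scene','s3.png');o=observe();print(o['position'],o['tool_rot'])"
```

```text
clock: 15.1
position: [0.633, -0.2415, 0.0422]
tool_rot: [-3.142, 0.0, -0.0]
force: [0.1, -0.1, -0.5]
grip_width: 0.0851
finger_force: 0.0
clock: 15.6
position: [0.6324, -0.2413, 0.1505]
tool_rot: [-3.141, 0.002, 0.0]
force: [0.9, 0.1, 0.0]
grip_width: 0.0853
finger_force: 0.0
clock: 16.1
position: [0.5698, -0.0527, 0.1504]
tool_rot: [-3.141, -0.0, -0.0]
force: [0.9, 0.6, 0.1]
grip_width: 0.0854
finger_force: 0.0
clock: 16.6
position: [0.508, 0.0389, 0.1506]
tool_rot: [-3.141, -0.001, 0.527]
force: [-0.3, -0.2, -0.3]
grip_width: 0.0858
finger_force: 0.0
[0.50829146 0.03794563 0.15041398] [ 3.14141572e+00 -3.59776694e-04  5.18752470e-01]
```

View pics/w6.png

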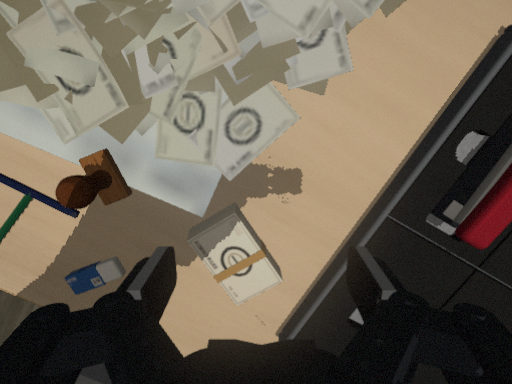

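w6 shows the stamp at left, with its foot at (105,178) and knob at (75,191), and the card pack at (235,255). I'll fit the stamp's pose.

```bash
python3 - <<'E'
from fit import *
ms=[]
for n,(u,v) in [('w6',(73,190)),('w2',(164,217))]:
    f=load(n); H,S,V=cv2.split(cv2.cvtColor(f['image'],cv2.COLOR_RGB2HSV))
    if n=='w6': m=((H<13)|(H>170))&(S>115)&(V<150)
    else: m=(H<16)&(S>110)&(V>30)&(V<190)
    m=cv2.morphologyEx(m.astype(np.uint8),cv2.MORPH_OPEN,np.ones((3,3))); m=cv2.morphologyEx(m,cv2.MORPH_CLOSE,np.ones((5,5))); k,l=cv2.connectedComponents(m); m=(l==l[v,u]).astype(np.uint8); ms.append((f,m)); print(m.sum())
f6=ms[0]
for L in (ms[:1],ms):
    x,s=fitit(lambda q:np.mean([iou(m,render_solid(f,stamp,*q)) for f,m in L]),[.445,.17,-.7],[.01,.01,.15]); print(x,s)
    x0=x
f,m=f6; c=cv2.cvtColor(f['image'],cv2.COLOR_RGB2BGR); c=np.clip(c*1.5,0,255).astype(np.uint8)[130:230,30:160]; c=cv2.resize(c,None,fx=3,fy=3)
mm=cv2.resize(m[130:230,30:160]*255,None,fx=3,fy=3); mm=cv2.cvtColor(mm,cv2.COLOR_GRAY2BGR)
for p in stamp:
    q=cv2.convexHull(poly(f,tf(p,*x0)).astype(np.float32))[:,0]; cv2.polylines(c,[np.int32((q-[30,130]+.5)*3)],True,(0,255,0),1)
cv2.imwrite('pics/st.png',np.hstack([c,mm]))
print(px2w(load('w6'),0,0,0).round(2))
E
```

```text
388
220
[ 0.44467711  0.16846377 -0.57839576] 0.1223203026481715
[ 0.44216425  0.1699471  -0.71053363] 0.19155844155844157
[0.54 0.3  0.  ]
```

View pics/st.png

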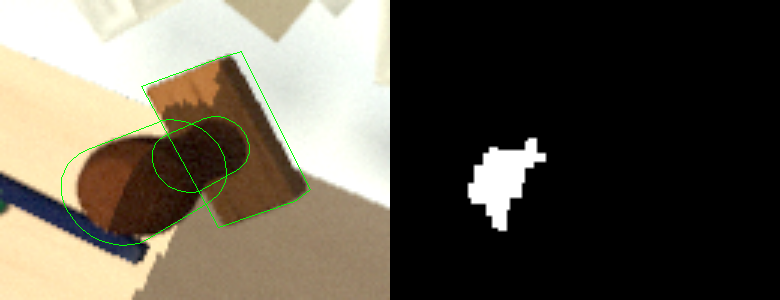

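```bash
python3 -m crank '{"linear": [[-0.07,0.13,0],[-0.14,0.26,0],[-0.2,0.39,0],[-0.264,0.526,0],[-0.264,0.526,0]], "delta_rot": [[0,0,0.25],[0,0,0.5],[0,0,0.75],[0,0,1],[0,0,1]], "fingers": [1,1,1,1,1]}'
python3 -m crank '{"linear": [[0,0,-0.1],[0,0,-0.2],[0,0,-0.3],[0,0,-0.4],[0,0,-0.4]], "delta_rot": [[0,0,0],[0,0,0],[0,0,0],[0,0,0],[0,0,0]], "fingers": [1,1,1,1,1]}'
python3 -m crank '{"linear": [[0,0,0],[0,0,0],[0,0,0],[0,0,0],[0,0,0]], "delta_rot": [[0,0,0],[0,0,0],[0,0,0],[0,0,0],[0,0,0]], "fingers": [1,-1,-1,-1,-1]}' 25
python3 -m crank '{"linear": [[0,0,0],[0,0,0],[0,0,0.1],[0,0,0.2],[0,0,0.32]], "delta_rot": [[0,0,0],[0,0,0],[0,0,0],[0,0,0],[0,0,0]], "fingers": [-1,-1,-1,-1,-1]}'
```

```text
clock: 17.2
position: [0.4406, 0.1736, 0.1502]
tool_rot: [-3.14, -0.001, 1.053]
force: [0.4, -0.4, -0.1]
grip_width: 0.0854
finger_force: 0.0
clock: 17.7
position: [0.4412, 0.1685, 0.048]
tool_rot: [-3.14, 0.004, 1.043]
force: [0.3, -0.5, 0.4]
grip_width: 0.0852
finger_force: 0.0
clock: 18.2
position: [0.4422, 0.1701, 0.0508]
tool_rot: [3.141, -0.001, 1.047]
force: [-0.2, -0.6, 0.7]
grip_width: 0.0282
finger_force: 0.0
clock: 18.7
position: [0.4416, 0.1698, 0.1309]
tool_rot: [-3.141, 0.001, 1.047]
force: [0.4, -0.5, 0.4]
grip_width: 0.0237
finger_force: 24.5
```

```bash
python3 -m crank '{"linear": [[0,-0.15,0],[0,-0.3,0],[0,-0.45,0],[0.05,-0.6,0],[0.056,-0.75,0]], "delta_rot": [[0,0,-0.2],[0,0,-0.4],[0,0,-0.6],[0,0,-0.8],[0,0,-1]], "fingers": [-1,-1,-1,-1,-1]}'
python3 -m crank '{"linear": [[0,-0.15,0],[0,-0.3,0],[0,-0.454,0],[0,-0.454,0],[0,-0.454,0]], "delta_rot": [[0,0,-0.2],[0,0,-0.4],[0,0,-0.643],[0,0,-0.643],[0,0,-0.643]], "fingers": [-1,-1,-1,-1,-1]}'
python3 -c "
from h import *
save('wrist','w7.png');save('scene','s4.png');o=observe();print(o['position'],o['tool_rot'])"
```

```text
clock: 19.2
position: [0.4569, -0.019, 0.1306]
tool_rot: [3.141, -0.001, 0.519]
force: [1.2, 0.4, -0.6]
grip_width: 0.0238
finger_force: 24.6
clock: 19.7
position: [0.4558, -0.1316, 0.1303]
tool_rot: [-3.142, 0.0, 0.186]
force: [0.7, 0.8, -0.5]
grip_width: 0.0239
finger_force: 24.6
[ 0.45600826 -0.13021022  0.13027583] [-3.14108629e+00  3.40852162e-05  1.88504896e-01]
```

View pics/w7.png

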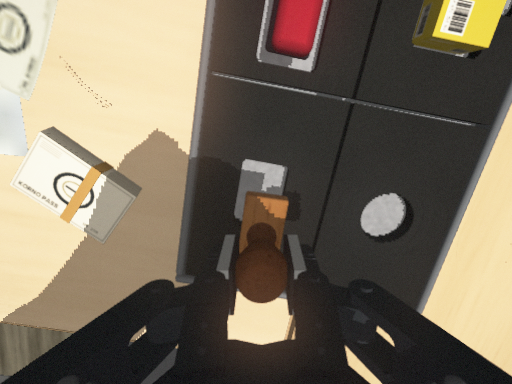

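The stamp is held upright by the knob. Its foot's front edge runs from (245,193) to (288,197), and its cut-out's far edge from (247,160) to (287,168). The bottle cut-out is at (383,215).

```bash
python3 - <<'E'
from h import *
f=load('w7')
a,b=px2w(f,246,193,.092),px2w(f,288.5,197,.092); print(a,b,np.degrees(np.arctan2(b[0]-a[0],a[1]-b[1])))
a,b=px2w(f,244.5,159.5,.021),px2w(f,288,168.5,.021); print(a,b,np.degrees(np.arctan2(b[0]-a[0],a[1]-b[1])))
p=[px2w(f,u,v,.021) for u,v in [(361,219),(406,210),(387,193),(379,241)]]; print(p)
E
```

```text
[ 0.47975444 -0.11799419  0.092     ] [ 0.48192115 -0.14293369  0.092     ] 4.965304713859187
[ 0.48460394 -0.11246756  0.021     ] [ 0.48380864 -0.14860402  0.021     ] -1.2607672020025136
[array([ 0.45189019, -0.21980661,  0.021     ]), array([ 0.466943 , -0.2550659,  0.021    ]), array([ 0.47854891, -0.23445093,  0.021     ]), array([ 0.43460861, -0.24137161,  0.021     ])]
```

```bash
python3 -m crank '{"linear": [[-0.004,0,-0.08],[-0.004,0,-0.16],[-0.004,0,-0.22],[-0.004,0,-0.26],[-0.004,0,-0.26]], "delta_rot": [[0,0,-0.17],[0,0,-0.17],[0,0,-0.17],[0,0,-0.17],[0,0,-0.17]], "fingers": [-1,-1,-1,-1,-1]}'
python3 -m crank '{"linear": [[0,0,-0.01],[0,0,-0.02],[0,0,-0.024],[0,0,-0.024]], "delta_rot": [[0,0,0],[0,0,0],[0,0,0],[0,0,0]], "fingers": [-1,-1,-1,-1]}'
python3 -m crank '{"linear": [[0,0,-0.004],[0,0,-0.008],[0,0,-0.008],[0,0,-0.008]], "delta_rot": [[0,0,0],[0,0,0],[0,0,0],[0,0,0]], "fingers": [-1,-1,-1,-1]}'
```

```text
clock: 20.3
position: [0.4546, -0.1303, 0.0645]
tool_rot: [-3.141, 0.002, 0.099]
force: [0.5, 0.0, 0.8]
grip_width: 0.0238
finger_force: 24.6
clock: 20.7
position: [0.4551, -0.131, 0.0595]
tool_rot: [3.142, -0.0, 0.098]
force: [0.3, 0.1, -0.1]
grip_width: 0.0236
finger_force: 24.6
clock: 21.1
position: [0.4552, -0.1312, 0.0578]
tool_rot: [3.142, -0.001, 0.098]
force: [-3.1, -0.1, 15.0]
grip_width: 0.0238
finger_force: 25.5
```

```bash
python3 -m crank '{"linear": [[0,0,0.004],[0,0,0.004],[0,0,0.004],[0,0,0.004],[0,0,0.004]], "delta_rot": [[0,0,0],[0,0,0],[0,0,0],[0,0,0],[0,0,0]], "fingers": [-1,1,1,1,1]}'
python3 -m crank '{"linear": [[0,0,0],[0,0,0.1],[0,0,0.2],[0,0,0.3],[0,0,0.428]], "delta_rot": [[0,0,0],[0,0,0],[0,0,0],[0,0,0],[0,0,0]], "fingers": [1,1,1,1,1]}'
python3 -c "
from h import *
save('wrist','w8.png')"
python3 -m crank '{"linear": [[0.05,0.15,0],[0.1,0.3,0],[0.15,0.45,0],[0.2,0.6,0],[0.25,0.7,0]], "delta_rot": [[0,0,0.25],[0,0,0.5],[0,0,0.75],[0,0,1],[0,0,1]], "fingers": [1,1,1,1,1]}'
python3 -m crank '{"linear": [[0.05,0.15,0],[0.1,0.3,0],[0.15,0.45,0],[0.2,0.6,0],[0.25,0.7,0]], "delta_rot": [[0,0,0.25],[0,0,0.5],[0,0,0.75],[0,0,1],[0,0,1]], "fingers": [1,1,1,1,1]}'
python3 -c "
from h import *
save('wrist','w9.png'); a=cv2.imread('pics/w8.png');b=cv2.imread('pics/w9.png'); cv2.imwrite('pics/w89.png',cv2.resize(np.hstack([a,b]),(800,300)))
o=observe();print(o['position'],o['tool_rot'])"
```

```text
clock: 21.6
position: [0.455, -0.131, 0.0582]
tool_rot: [-3.142, 0.0, 0.098]
force: [-0.4, 0.0, 0.6]
grip_width: 0.0805
finger_force: 0.0
clock: 22.1
position: [0.4545, -0.1309, 0.1658]
tool_rot: [-3.141, 0.001, 0.098]
force: [0.8, 0.2, 0.7]
grip_width: 0.0855
finger_force: 0.0
clock: 22.65
position: [0.5178, 0.0467, 0.1653]
tool_rot: [-3.141, -0.001, 0.628]
force: [-0.6, -0.5, 0.0]
grip_width: 0.0856
finger_force: 0.0
clock: 23.15
position: [0.58, 0.2219, 0.1651]
tool_rot: [-3.141, -0.001, 1.152]
force: [0.3, -1.3, 0.3]
grip_width: 0.0854
finger_force: 0.0
[0.58113103 0.2256189  0.16501175] [-3.14082407e+00 -2.97388687e-03  1.15072919e+00]
```

View pics/w89.png

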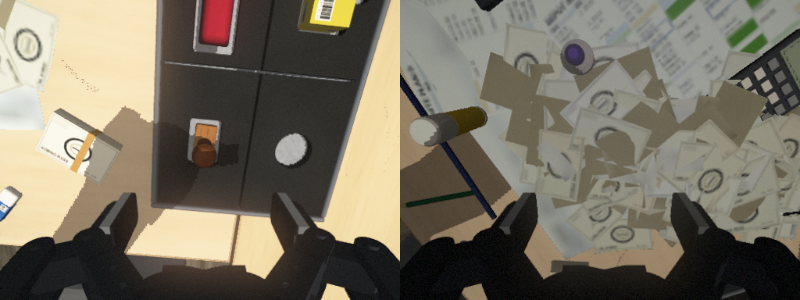

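The left half shows the stamp standing in its cut-out (204,145). The right half shows the bottle cap at (573,55), which is w9 pixel (221,70).

```bash
python3 - <<'E'
from h import *
f=load('w9'); h=cv2.cvtColor(f['image'],cv2.COLOR_RGB2HSV)[50:95,200:250]
m=((h[...,0]>112)&(h[...,0]<160)&(h[...,1]>70)).astype(np.uint8); n,l,s,c=cv2.connectedComponentsWithStats(m); k=1+s[1:,4].argmax(); print(s[k],c[k])
u,v=c[k]+[200,50]; print(px2w(f,u,v,.082),px2w(f,u,v,.075))
f=load('w2'); print(px2w(f,278.5,106.3,.08))
E
```

```text
[ 12   7  23  25 394] [23.44670051 18.58121827]
[0.59750645 0.32061515 0.082     ] [0.59701072 0.3215424  0.075     ]
[0.59366236 0.32265882 0.08      ]
```

```bash
python3 -m crank '{"linear": [[0.02,0.15,0],[0.04,0.3,0],[0.06,0.41,0],[0.06,0.41,0],[0.06,0.41,0]], "delta_rot": [[0,0,0],[0,0,0],[0,0,0],[0,0,0],[0,0,0]], "fingers": [1,1,1,1,1]}'
python3 -m crank '{"linear": [[0,0,-0.1],[0,0,-0.22],[0,0,-0.35],[0,0,-0.48],[0,0,-0.48]], "delta_rot": [[0,0,0],[0,0,0],[0,0,0],[0,0,0],[0,0,0]], "fingers": [1,1,1,1,1]}'
python3 -m crank '{"linear": [[0,0,0],[0,0,0],[0,0,0],[0,0,0],[0,0,0]], "delta_rot": [[0,0,0],[0,0,0],[0,0,0],[0,0,0],[0,0,0]], "fingers": [1,-1,-1,-1,-1]}' 25
python3 -m crank '{"linear": [[0,0,0],[0,0,0],[0,0,0],[0,0,0]], "delta_rot": [[0,0,0],[0,0,0],[0,0,0],[0,0,0]], "fingers": [-1,-1,-1,-1]}'
python3 -m crank '{"linear": [[0,0,0.1],[0,0,0.2],[0,0,0.3],[0,0,0.42],[0,0,0.42]], "delta_rot": [[0,0,0],[0,0,0],[0,0,0],[0,0,0],[0,0,0]], "fingers": [-1,-1,-1,-1,-1]}'
```

```text
clock: 23.7
position: [0.5947, 0.3215, 0.1648]
tool_rot: [-3.141, 0.001, 1.146]
force: [0.5, -0.4, 0.3]
grip_width: 0.0856
finger_force: 0.0
clock: 24.2
position: [0.5931, 0.3189, 0.0415]
tool_rot: [-3.138, 0.006, 1.144]
force: [-0.9, -1.8, 0.3]
grip_width: 0.0854
finger_force: 0.0
clock: 24.7
position: [0.5953, 0.3217, 0.0462]
tool_rot: [3.141, -0.001, 1.145]
force: [-0.3, 0.1, 12.0]
grip_width: 0.0315
finger_force: 23.8
clock: 25.1
position: [0.5954, 0.3218, 0.0463]
tool_rot: [3.141, -0.001, 1.145]
force: [-1.2, -0.4, 8.2]
grip_width: 0.0318
finger_force: 24.3
clock: 25.6
position: [0.5966, 0.3224, 0.1546]
tool_rot: [3.138, -0.005, 1.145]
force: [1.0, 0.1, -0.2]
grip_width: 0.0317
finger_force: 25.4
```

```bash
python3 -m crank '{"linear": [[-0.04,-0.17,0],[-0.08,-0.34,0],[-0.12,-0.51,0],[-0.16,-0.68,0],[-0.2,-0.85,0]], "delta_rot": [[0,0,0],[0,0,0],[0,0,0],[0,0,0],[0,0,0]], "fingers": [-1,-1,-1,-1,-1]}'
python3 -m crank '{"linear": [[-0.04,-0.17,0],[-0.08,-0.34,0],[-0.12,-0.51,0],[-0.16,-0.68,0],[-0.2,-0.85,0]], "delta_rot": [[0,0,0],[0,0,0],[0,0,0],[0,0,0],[0,0,0]], "fingers": [-1,-1,-1,-1,-1]}'
python3 -m crank '{"linear": [[-0.04,-0.15,0],[-0.08,-0.3,0],[-0.12,-0.45,0],[-0.152,-0.546,0],[-0.152,-0.546,0]], "delta_rot": [[0,0,0],[0,0,0],[0,0,0],[0,0,0],[0,0,0]], "fingers": [-1,-1,-1,-1,-1]}'
python3 -m crank '{"linear": [[0,0,-0.08],[0,0,-0.16],[0,0,-0.24],[0,0,-0.24]], "delta_rot": [[0,0,0],[0,0,0],[0,0,0],[0,0,0]], "fingers": [-1,-1,-1,-1]}'
python3 -c "
from h import *
save('wrist','w10.png'); save('scene','s5.png'); save('side','d5.png')
a=cv2.imread('pics/w10.png');b=cv2.imread('pics/s5.png')[110:230,190:370]; b=cv2.resize(b,(512,341)); b=np.vstack([b,np.zeros((43,512,3),np.uint8)]); cv2.imwrite('pics/w10c.png',cv2.resize(np.hstack([a,b]),(800,300)))
o=observe();print(o['position'],o['tool_rot'])"
```

```text
clock: 26.1
position: [0.5442, 0.1074, 0.1501]
tool_rot: [-3.142, 0.0, 1.145]
force: [2.0, -0.4, -0.3]
grip_width: 0.0317
finger_force: 25.3
clock: 26.6
position: [0.4943, -0.1051, 0.1502]
tool_rot: [3.141, -0.0, 1.145]
force: [0.8, -0.1, -0.3]
grip_width: 0.0314
finger_force: 25.3
clock: 27.1
position: [0.4553, -0.2435, 0.1501]
tool_rot: [-3.142, 0.001, 1.14]
force: [-0.2, 1.1, -0.3]
grip_width: 0.0313
finger_force: 25.4
clock: 27.5
position: [0.456, -0.2388, 0.0883]
tool_rot: [-3.138, -0.0, 1.146]
force: [-0.4, -0.4, 0.1]
grip_width: 0.0318
finger_force: 25.3
[ 0.45735838 -0.23984106  0.09097364] [ 3.14113427e+00 -8.61811136e-05  1.14536566e+00]
```

View pics/w10c.png

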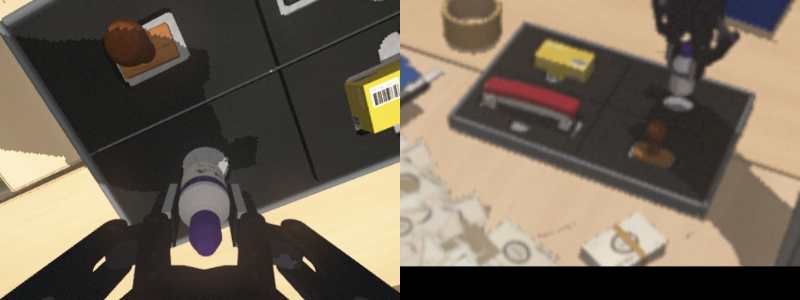

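The left half shows the bottle upright just above its round cut-out. The right half shows the other three items seated. Now I'll lower it.

```bash
python3 -m crank '{"linear": [[0,0,-0.04],[0,0,-0.08],[0,0,-0.11],[0,0,-0.136],[0,0,-0.136]], "delta_rot": [[0,0,0],[0,0,0],[0,0,0],[0,0,0],[0,0,0]], "fingers": [-1,-1,-1,-1,-1]}'
python3 -m crank '{"linear": [[0,0,-0.006],[0,0,-0.012],[0,0,-0.016],[0,0,-0.016]], "delta_rot": [[0,0,0],[0,0,0],[0,0,0],[0,0,0]], "fingers": [-1,-1,-1,-1]}'
```

```text
clock: 28.15
position: [0.4565, -0.2398, 0.0553]
tool_rot: [-3.14, 0.0, 1.145]
force: [0.0, -0.1, -0.6]
grip_width: 0.0316
finger_force: 25.3
clock: 28.55
position: [0.4572, -0.2401, 0.0532]
tool_rot: [3.141, -0.0, 1.145]
force: [-3.1, 2.3, 17.4]
grip_width: 0.0313
finger_force: 27.1
```

Contact came at 0.053, which is the cut-out floor. I'll release, retreat and check.

```bash
python3 -m crank '{"linear": [[0,0,0.005],[0,0,0.005],[0,0,0.005],[0,0,0.005],[0,0,0.005]], "delta_rot": [[0,0,0],[0,0,0],[0,0,0],[0,0,0],[0,0,0]], "fingers": [-1,1,1,1,1]}'
python3 -m crank '{"linear": [[0,0,0],[0,0,0.15],[0,0,0.3],[0,0,0.45],[0,0,0.6]], "delta_rot": [[0,0,0],[0,0,0],[0,0,0],[0,0,0],[0,0,0]], "fingers": [1,1,1,1,1]}'
python3 -m crank '{"linear": [[0.1,0.1,0],[0.2,0.2,0],[0.2,0.2,0.1],[0.2,0.2,0.2],[0.2,0.2,0.2]], "delta_rot": [[0,0,0],[0,0,0],[0,0,0],[0,0,0],[0,0,0]], "fingers": [1,1,1,1,1]}'
python3 -c "
from h import *
save('wrist','w11.png'); save('scene','s6.png')
a=cv2.imread('pics/w11.png');b=cv2.imread('pics/s6.png')[110:340,150:380]; b=cv2.resize(b,(384,384)); cv2.imwrite('pics/w11c.png',cv2.resize(np.hstack([a,b]),(798,342)))
o=observe();print(o['position'],o['clock'])"
```

```text
clock: 29.05
position: [0.457, -0.24, 0.0535]
tool_rot: [-3.142, -0.0, 1.145]
force: [0.2, 0.6, 0.5]
grip_width: 0.0848
finger_force: 0.0
clock: 29.55
position: [0.4567, -0.2399, 0.2051]
tool_rot: [-3.142, -0.0, 1.145]
force: [0.5, 0.2, -0.7]
grip_width: 0.0854
finger_force: 0.0
clock: 30.05
position: [0.5082, -0.1903, 0.2562]
tool_rot: [3.138, -0.001, 1.145]
force: [-0.3, -0.0, -0.4]
grip_width: 0.0855
finger_force: 0.0
[ 0.50702982 -0.19004378  0.25370356] 30.15
```

View pics/w11c.png

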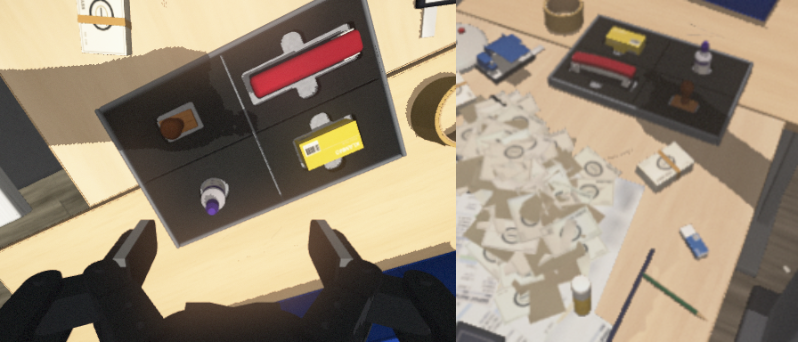

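Each of the four items sits in its own cut-out: stapler (305,63), carton (330,143), stamp (178,124) and bottle (212,193). The glue stick and card pack haven't moved.

```bash
python3 -c "
from workcell import bot
print(bot.job_done())"
```

```text
the job is handed in; nothing more can be done
None
```

The stapler, staple carton, hand stamp and ink bottle were each put down to the floor of their matching cut-outs, in that order; the glue stick and card pack were left where they were, and the job was handed in at about 30 s (no verdict was shown).

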